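# Shut the control box and start its captive bolt

## Robot

A 6-joint arm with a two-finger parallel gripper is mounted at the origin on the work surface. World frame = base frame: x ahead of the robot, y to its left, z up, the work surface at z = 0. Lengths are in m, angles in degrees, forces in N, time in s.
With the tool pointing down it reaches from about 0.325 to 0.9 m from the base axis. Payload 6.1 kg.
Tool frame: the origin (TCP) lies at the very end of the fingers, on their centre line; the grasp point (between the pads) lies 19 mm behind it; z points along the fingers, y is the line along which they close (so a half turn about z gives the same grasp; the last joint's range is limited). The gripper opens to 85 mm and grips with 20 to 120 N. Pads are 22 mm wide; open, the fingers measure 114 mm over their backs; the gripper's body (76 mm by 85 mm) begins 54 mm behind the grasp point. The pads swing forward as they close: fully open they stand 13 mm farther back than shut.
Start: joints at [-78.1, 12.628, 87.462, -0, 79.91, -7.225], TCP at [0.205, -0.59, 0.231] pointing down, gripper open.
Joint ranges: [-170.65, 170.65], [-52.31, 119.04], [5.05, 147.46], [-71.25, 251.25], [11.57, 151.72], [-153.62, 153.62]. Speed limits (degrees/s): [147.25, 147.25, 172.46, 180, 180, 180].

## Interface

Orientations are given as [roll, pitch, yaw] about the fixed x, y, z axes, in that order (R = Rz(yaw) Ry(pitch) Rx(roll)).
In Python, from bench import * gives the robot as it stands. The module is installed in compiled form; this text tells all that it offers.
- The arm moves only by the tool arm_command, never from a script. Its argument "moves" is text: rows parted by semicolons, each of 7 numbers parted by spaces: the shift along the tool's x, y, z normalised to -1 to 1, where 1 is 0.02 m, then the turn, a rotation vector about the tool's x, y, z normalised to -1 to 1, where 1 is 6 degrees, then the opening, from -1 (shut) to 1 (fully open). In form: x y z rx ry rz fingers; .... A call has 1 to 10 rows; each row shifts and turns the commanded pose from where the row before left it, along the tool's axes as they then stand; what a row does not reach is not made up. A row lasts 1/12 s, in which the tool goes at most 41.7 mm and 7.16 degrees, less where a joint would pass 70% of its speed; a pose out of reach is approached as far as the arm can. A call with a number of a shift or a turn outside -1 to 1 is refused whole. A call with a gripper value outside its range is refused whole. The fingers move at their own pace and stop on an object; the grip force is fixed at half the most. Time passes only in rows, so rows that do not move let the fingers close. It gives the time, the measured TCP pose, the force, the opening and the grip force at its end, in the units of the state.
- get_state(): the state, without advancing time (a new reading comes with each control period).
- snapshot(name): name is "scene" or "side" or "wrist"; returns the picture (384x512x3 uint8, red, green, blue); there is no depth.
- calibration(name): a dict with "mtx" (3x3 intrinsics, pixels), "distortion" ([k1, k2, p1, p2, k3] as OpenCV has them; the pictures are not rectified), "rvec" (rotation vector, rad) and "tvec" (3), from world to camera coordinates, as OpenCV has them. Camera axes: x right, y down, z forward; pixel columns grow to the right and rows downward; lengths in m; the calibration is good to about 2 mm. A picture is of the moment at which its call begins: read the wrist's pose just before it. calibration takes no time and is no camera call; for the wrist camera it gives the pose at the moment of the call.
- close_job(): hands the job in; it is judged then, once.
The state is a dict: "t": time; "joints": joint angles; "qd": joint speeds; "joint_torque": joint torques, N m; "tcp_pos": TCP position; "eef_rot": TCP orientation; "ft_force": force on the tool from outside, world axes, zero at the start; "torque": the same for the moment, N m; "opening": finger opening in m; "finger_force": force on a finger pad.
Only numpy, scipy, OpenCV 4.12 (cv2) and the standard library are available. Lean on these libraries where they do the work, as an engineer would, in place of code of your own. Each camera call takes 0.05 s, during which the arm holds its last target. There are 200 camera calls.

## Task

Push the control box's open door shut until it seats on its catch. Then start its captive bolt: turn the black collar backward (anticlockwise seen from above) until the orange bolt drops off its thread start, then turn it forward (clockwise) one full turn, and finish still gripping the collar, holding it there with the door shut. Leave the other things on the bench where they are.

Things in the scene. Friction and masses are not known exactly. Their poses are not given: they have to be found in the camera images.
- enclosure: Grey steel control box lying on its back on the bench, 260 mm (its x) by 240 mm (its y) by 100 mm high, bolted down. Origin: centre of its underside; x points away from the robot side (its hinge side is +x), z up. Its white door lies on top of it when shut and is hinged along the top of its far (+x) side.
- door (a joint): Door angle (rad): 0 shut, grows as it opens upward; starts 0.5 to 0.9. Stiff hinge (4 to 9 N at the push pad) along the box's y through (130, 0, 100) mm in the box frame; the door stays where it is left. At 0.06 it meets a spring catch (10 to 13 N at the pad to pass); below 0.03 the catch pulls it home. Opening it again takes about 15 N at the edge.
- door_push (a point): Centre of the black rubber 30 mm square push pad on the outer face of the white door, near its free edge; moves with the door (260 by 240 mm, 8 mm thick). With the door shut it lies at (-110, -55, 108) mm in the box frame: 240 mm from the hinge line.
- collar: Black ribbed round collar that turns the captive bolt, 36 mm diameter, 24 mm high, 1 mm above the door's face. Origin: centre of its underside, on the bolt's axis; (-75, 40, 109) mm in the box frame with the door shut. z out of the door, x to its white mark. Nothing else stands up from the door within 60 mm. Turns with about 0.1 N m and stays where left, so several grasps are fine.
- collar_mark (a point): Outer end of the white stripe on the collar's top, 18 mm from the axis, 24 mm above the collar's underside: shows how far the collar is turned.
- spindle (a joint): Turning angle of collar and bolt (rad), 0 with the white mark towards the hinge; grows when turned clockwise seen from above (forward, tightening), falls when turned backward; starts between -0.4 and 0.4.
- bolt (a joint): Height (m) of the orange bolt; it turns with the collar, slides freely in it, a spring presses it down. Door open: -0.018. Door shut: it rides on the thread start at +0.008 to +0.0115. Turned backward 0.7 to 2.3 rad (unknown beforehand) it climbs up to 4 mm, then drops suddenly to about +0.001. Forward from there it runs down 12 mm a turn: about -0.011 after one full turn.
- bolt_top (a point): Centre of the top of the orange bolt, 10 mm diameter, which rises through the collar on its axis; 18 mm above the collar's top when joint bolt is 0, and higher or lower as joint bolt says.
- wrench: Steel wrench lying near the box. Origin under its centre. To be left alone.
- ring_a: Dark forged ring, 68 mm across, 14 mm high. To be left alone.
- ring_b: Dark forged ring, 68 mm across, 14 mm high. To be left alone.
- hammer: Hammer lying on the bench. To be left alone.
- flat_bar: Flat steel bar, 220 by 35 by 10 mm. To be left alone.
- tin: Closed tin with a blue band, 66 mm across, 90 mm high. To be left alone.
- tube_offcut: Aluminium block offcut, 100 by 40 by 40 mm. To be left alone.

How it is judged (in metres and radians):
On the way, in this order (a step that is already met when the one before it is completed fails the run):
1. the door is pushed shut and seated on its catch (value of joint door below 0.012 rad), for 0.3 s.
2. with the door shut, the collar has been turned backward and the bolt has dropped off the thread start (value of joint door below 0.012 rad and value of joint spindle below -0.8 rad and value of joint bolt between -0.004 and 0.004 m), for 0.1 s.
At the end, for the whole second after the job is handed in: The door is seated (within 0.012 rad of shut); the bolt stands 8.5 to 14.5 mm lower than its zero at the thread start (one turn after the drop, +/- a quarter turn), reached by backing off first; the collar is still, and the fingers grip it with more than 2 N (value of joint door below 0.012 rad and value of joint bolt between -0.0145 and -0.0085 m and velocity of joint spindle between -0.15 and 0.15 rad/s and contact force between the fingers and collar above 2 N); the arm keeps its last pose, push and grip.
It fails at once if one of the other things on the bench is moved by more than 30 mm (distance of any of wrench, ring_a, ring_b, hammer, flat_bar, tin, tube_offcut from where it was at the start of the episode above 0.03 m).
It also fails if it takes over 69 s, if anything falls off the work surface, if the arm or the gripper's body presses on something with over 40 N, if the wrist force passes 120 N, or if a joint passes its speed limit or range.

## Working session

There is one attempt and no reset: what is moved stays moved. The work goes in short steps, Python scripts to look and compute and a tool call to move; the robot and the scene stay as the last step left them, time stands still between calls to the robot, and variables do not carry over. Pictures are saved under pics/ and viewed, at most 10 in all, crops included, and the job is handed in when it is done.

Besides the shell and the picture viewer there is one more tool, called after ">>>" as name(argument=value, ...) on one line, values as JSON. arm_command: Moves the arm, as the interface text tells. Scaled input: -1 to 1 covers 0.02 m each way for a shift and 6 degrees each way for a turn. Its arguments: {"type":"object","properties":{"moves":{"type":"string"}},"required":["moves"]}

```bash
mkdir -p pics; python3 - <<'E'
from bench import *
import cv2,numpy as np
for n in("scene","side"):
    im=snapshot(n); cv2.imwrite(f"pics/{n}0.png",im[:,:,::-1])
    c=calibration(n); R=cv2.Rodrigues(np.array(c["rvec"]))[0]; print(n,(-R.T@np.array(c["tvec"]).ravel()).round(3),R[2].round(2))
s=get_state();print(s["t"],s["tcp_pos"],s["eef_rot"],s["opening"])
E
```

```text
scene [1.374 0.294 0.805] [-0.73 -0.28 -0.62]
side [0.171 0.995 0.968] [ 0.3  -0.73 -0.61]
0.1 [ 0.20466234 -0.58995402  0.23026543] [-1.79897252e+02 -1.33793937e-02  1.91264801e+01] 0.08537033070348765
```

View pics/scene0.png

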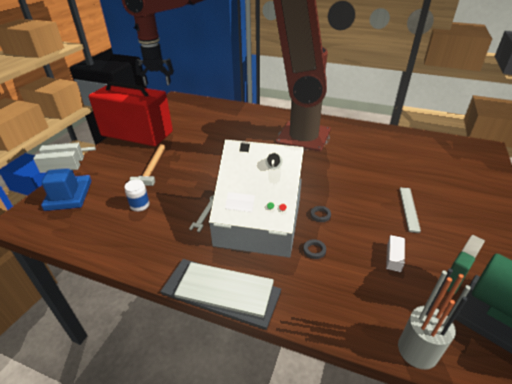

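View pics/side0.png

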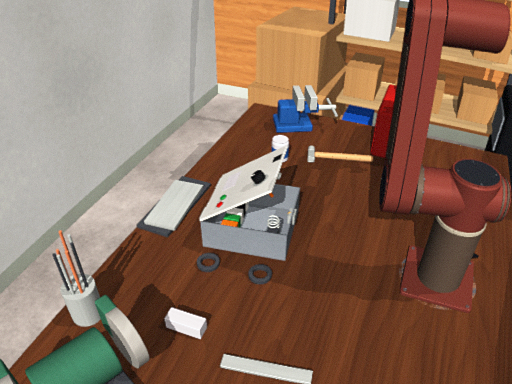

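The scene view shows the door open, with the pad near (245,147) and the collar near (274,160). In the side view they are near (279,157) and (259,176). I'll zoom in for exact pixels.

```bash
python3 - <<'E'
import cv2,numpy as np
a=cv2.imread("pics/scene0.png")[130:260,190:340];b=cv2.imread("pics/side0.png")[140:270,190:310]
a=cv2.resize(a,None,fx=5,fy=4.5,interpolation=cv2.INTER_CUBIC) if 0 else cv2.resize(a,None,fx=4,fy=4,interpolation=cv2.INTER_CUBIC)
b=cv2.resize(b,None,fx=4,fy=4,interpolation=cv2.INTER_CUBIC)
cv2.imwrite("pics/za.png",a);cv2.imwrite("pics/zb.png",b)
E
```

```text
(no output)
```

View pics/za.png

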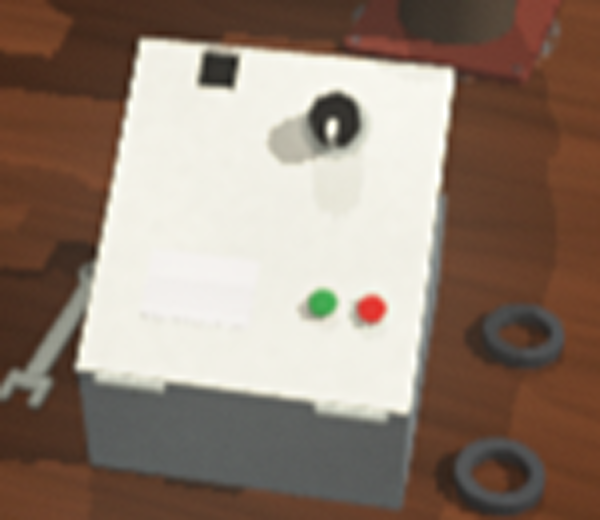

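View pics/zb.png

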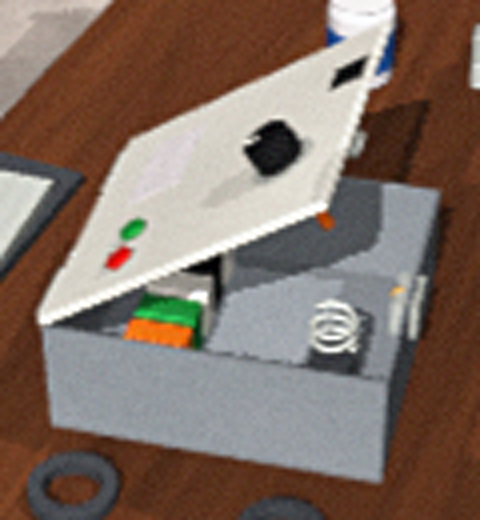

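Zoomed, the scene view shows the far bottom corners at about (90,464) and (403,508) and the pad at (219,70). The side view shows bottom corners (53,425) and (383,480), top corners (385,380) and (440,190), and the pad at (350,72).

```bash
cat > h.py <<'E'
from bench import *
import cv2,numpy as np
def ray(n,p,c=None):
    c=c or calibration(n);R=cv2.Rodrigues(np.array(c["rvec"]))[0];t=np.array(c["tvec"]).ravel()
    u=cv2.undistortPoints(np.array([[p]],float),np.array(c["mtx"]),np.array(c["distortion"])).ravel()
    return -R.T@t,R.T@np.array([u[0],u[1],1])
def plane(n,p,z,c=None):
    o,d=ray(n,p,c);return o+d*(z-o[2])/d[2]
def tri(a,b):
    A,B=ray("scene",a),ray("side",b);s=np.linalg.lstsq(np.c_[A[1],-B[1]],B[0]-A[0],rcond=None)[0]
    p,q=A[0]+A[1]*s[0],B[0]+B[1]*s[1];return (p+q)/2,np.linalg.norm(p-q)
E
python3 - <<'E'
from h import *
np.set_printoptions(precision=4,suppress=True)
S=lambda x,y:(x/4-.4+190,y/4-.4+130)
D=lambda x,y:(x/4-.4+190,y/4-.4+140)
f=[plane("scene",S(90,464),0),plane("scene",S(403,508),0),plane("side",D(53,425),0),plane("side",D(383,480),0),plane("side",D(385,380),.1),plane("side",D(440,190),.1)]
for v in f:print(v)
m=np.array([[130,-120],[130,120],[130,120],[-130,120],[-130,120],[-130,-120]])/1000
P=np.array(f)[:,:2];mc,Pc=m.mean(0),P.mean(0)
H=(m-mc).T@(P-Pc);th=np.arctan2(H[0,1]-H[1,0],H[0,0]+H[1,1]);R=np.array([[np.cos(th),-np.sin(th)],[np.sin(th),np.cos(th)]])
o=Pc-R@mc;print("yaw",np.degrees(th),"o",o,"res",P-(m@R.T+o))
for k,(a,b) in dict(pad=((219,70),(350,72)),free_m=((143,38),(388,28)),free_p=((455,70),(325,208)),collar=((334,115),(274,148))).items():
    p,e=tri(S(*a),D(*b)); l=R.T@(p[:2]-o); print(k,p,e,"box",l,p[2],"ang",np.arctan2(p[2]-.1,.13-l[0]))
E
```

```text
[ 0.7405 -0.0972  0.    ]
[0.7005 0.1408 0.    ]
[0.7029 0.1405 0.    ]
[0.4468 0.0961 0.    ]
[0.4506 0.0949 0.1   ]
[ 0.486  -0.1377  0.1   ]
yaw 9.507466121377565 o [0.5945 0.0001] res [[-0.002  -0.0005]
 [-0.0024  0.0009]
 [-0.      0.0006]
 [ 0.0003 -0.0009]
 [ 0.0042 -0.0021]
 [-0.0001  0.002 ]]
pad [ 0.5416 -0.0622  0.245 ] 0.0006208197859309729 box [-0.0625 -0.0527] 0.24501482706838756 ang 0.6456941557345659
free_m [ 0.5333 -0.1268  0.2524] 0.005604541217551209 box [-0.0814 -0.1151] 0.2524158600136953 ang 0.6247738876166187
free_p [0.495  0.1088 0.2521] 0.0013518442241002475 box [-0.0801  0.1236] 0.2521065936728615 ang 0.6265545258084851
collar [0.561  0.0368 0.2366] 0.002998558390213445 box [-0.027   0.0417] 0.23657607228676897 ang 0.7158957805867958
```

>>> arm_command(moves="0 0 -1 0 0 0.8 -1;0 0 -1 0 0 0.8 -1;0.87 -0.97 -0.2 0 0 0 -1;0.87 -0.97 0 0 0 0 -1;0.87 -0.97 0 0 0 0 -1;0.87 -0.97 0 0 0 0 -1;0.87 -0.97 0 0 0 0 -1;0.87 -0.97 0 0 0 0 -1;0.87 -0.97 0 0 0 0 -1;0.87 -0.97 0 0 0 0 -1")

```text
t: 0.93
tcp_pos: [0.3167, -0.413, 0.2748]
eef_rot: [-180.0, 0.0, 9.5]
ft_force: [0.4, 0.5, -0.1]
opening: 0.0
finger_force: 0.0
```

>>> arm_command(moves="0.87 -0.97 0 0 0 0 -1;0.87 -0.97 0 0 0 0 -1;0.87 -0.97 0 0 0 0 -1;0.87 -0.97 0 0 0 0 -1;0.87 -0.97 0 0 0 0 -1;0.87 -0.97 0 0 0 0 -1;0.87 -0.97 0 0 0 0 -1;0.87 -0.97 0 0 0 0 -1;0.87 -0.97 0 0 0 0 -1;0 0 0 0 0 0 -1")

```text
t: 1.77
tcp_pos: [0.4434, -0.2128, 0.2749]
eef_rot: [-179.9, -0.0, 9.7]
ft_force: [0.5, -0.4, 0.3]
opening: 0.0001
finger_force: 0.0
```

>>> arm_command(moves="0.87 -0.95 0 0 0 0 -1;0.87 -0.95 0 0 0 0 -1;0.87 -0.95 0 0 0 0 -1;0.87 -0.95 0 0 0 0 -1;0.87 -0.95 0 0 0 0 -1;0.87 -0.95 0 0 0 0 -1;0.87 -0.95 0 0 0 0 -1;0 0 0.5 0 0 0 -1;0 0 0 0 0 0 -1;0 0 0 0 0 0 -1")

```text
t: 2.6
tcp_pos: [0.539, -0.0655, 0.264]
eef_rot: [-180.0, 0.2, 9.5]
ft_force: [-0.2, -1.1, 0.7]
opening: 0.0001
finger_force: 0.0
```

```bash
python3 - <<'E'
from h import *
w=snapshot("wrist");cv2.imwrite("pics/w1.png",w[:,:,::-1]);s=get_state();print(s["tcp_pos"],s["ft_force"])
def pad(a):return .13-.24*np.cos(a)+.008*np.sin(a),.1+.24*np.sin(a)+.008*np.cos(a)
for a in np.arange(.64,-.01,-.06):print(np.round(a,2),np.round(pad(a),4))
c,s_=np.cos(np.radians(9.5)),np.sin(np.radians(9.5));R=np.array([[c,-s_],[s_,c]]);o=np.array([.5945,.0001])
print("TCP box",R.T@(np.array(s["tcp_pos"])[:2]-o),"collar",R@[-.075,.04]+o)
E
```

```text
[ 0.53921657 -0.06578621  0.26460941] [-0.45583961 -0.29201461 -0.37123077]
0.64 [-0.0577  0.2497]
0.58 [-0.0664  0.2382]
0.52 [-0.0743  0.2262]
0.46 [-0.0815  0.2137]
0.4 [-0.0879  0.2008]
0.34 [-0.0936  0.1876]
0.28 [-0.0984  0.174 ]
0.22 [-0.1025  0.1602]
0.16 [-0.1057  0.1461]
0.1 [-0.108   0.1319]
0.04 [-0.1095  0.1176]
TCP box [-0.06539961 -0.05585822] collar [0.51392668 0.02717285]
```

View pics/w1.png

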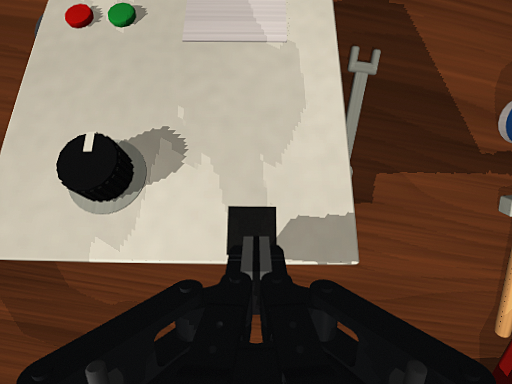

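The wrist view shows the closed fingers over the black pad at about (252,230). The collar is at about (95,165), with its white mark roughly toward the hinge. Now I'll push the door along its arc.

>>> arm_command(moves="0 0 0.5 0 0 0 -1;-0.4 0 0.7 0 0 0 -1;-0.35 0 0.7 0 0 0 -1;-0.3 0 0.7 0 0 0 -1;-0.25 0 0.7 0 0 0 -1;-0.2 0 0.7 0 0 0 -1;-0.15 0 0.7 0 0 0 -1;-0.1 0 0.7 0 0 0 -1;-0.1 0 0.6 0 0 0 -1;-0.05 0 0.6 0 0 0 -1")

```text
t: 3.48
tcp_pos: [0.5018, -0.0723, 0.1329]
eef_rot: [180.0, 0.0, 9.5]
ft_force: [-4.7, -2.3, 7.2]
opening: -0.0003
finger_force: 3.2
```

>>> arm_command(moves="0 0 0.3 0 0 0 -1;0 0 0.3 0 0 0 -1;0 0 0.3 0 0 0 -1;0 0 0 0 0 0 -1")

```text
t: 3.82
tcp_pos: [0.5018, -0.0716, 0.1145]
eef_rot: [-180.0, 0.1, 9.5]
ft_force: [-0.2, -0.0, -0.1]
opening: 0.0001
finger_force: 0.0
```

>>> arm_command(moves="0 0 0.2 0 0 0 -1;0 0 0.1 0 0 0 -1;0 0 0 0 0 0 -1;0 0 0 0 0 0 -1")

```text
t: 4.15
tcp_pos: [0.5025, -0.0711, 0.1089]
eef_rot: [-180.0, 0.0, 9.5]
ft_force: [0.8, 0.3, -0.4]
opening: -0.0001
finger_force: 0.0
```

>>> arm_command(moves="0 0 -1 0 0 0 -1;0 0 -1 0 0 0 0;0 0 -1 0 0 0 1;0.25 -0.95 -1 0 0 0 1;0.28 -0.95 -0.5 0 0 0 1;0.28 -0.95 0 0 0 0 1;0.28 -0.95 0 0 0 0 1;0.28 -0.95 0 0 0 0 1;0 0 0 0 0 0 1")

```text
t: 4.9
tcp_pos: [0.514, 0.0299, 0.1994]
eef_rot: [-179.9, -0.0, 9.7]
ft_force: [0.0, 0.1, 0.1]
opening: 0.0852
finger_force: 0.0
```

```bash
cat > look.py <<'E'
from h import *
import sys
s=get_state();c=calibration("wrist");w=snapshot("wrist");a=snapshot("scene");b=snapshot("side")
z=lambda im,x,y:cv2.resize(im[y:y+100,x:x+132],(396,300),interpolation=cv2.INTER_CUBIC)
big=np.vstack([np.hstack([z(a,205,100),z(b,195,105)]),np.hstack([cv2.resize(w,(400,300))[:,:396],np.zeros((300,396,3),np.uint8)])])
cv2.imwrite(f"pics/{sys.argv[1]}.png",big[:,:,::-1])
print(s["t"],np.round(s["tcp_pos"],4),np.round(s["eef_rot"],1),np.round(s["joints"],1))
def orange(im,n):
    h=cv2.cvtColor(im,cv2.COLOR_RGB2HSV);m=cv2.inRange(h,(6,170,130),(18,255,255))
    k,l,st,ce=cv2.connectedComponentsWithStats(m)
    print(n,[(list(map(int,st[i])),ce[i].round(1).tolist()) for i in range(1,k) if st[i][4]>6][:12])
orange(w,"wrist");orange(a,"scene");orange(b,"side")
E
python3 look.py l1
```

```text
4.9 [0.514  0.0299 0.1994] [-179.9   -0.     9.7] [-5.500e+00 -1.100e+00  1.058e+02  1.000e-01  7.530e+01  7.480e+01]
wrist [([250, 206, 14, 23, 167], [256.1, 220.9])]
scene [([0, 0, 19, 11, 130], [8.1, 4.8]), ([28, 0, 13, 4, 32], [33.2, 1.4]), ([42, 0, 7, 8, 26], [45.0, 3.5]), ([49, 0, 6, 7, 14], [51.1, 2.9]), ([58, 0, 5, 4, 8], [60.0, 1.0]), ([78, 1, 22, 11, 80], [88.4, 6.0]), ([48, 9, 24, 12, 101], [58.9, 14.5]), ([89, 13, 6, 5, 14], [91.7, 14.6]), ([69, 21, 4, 3, 9], [70.7, 22.2]), ([58, 23, 5, 5, 14], [59.5, 24.5]), ([92, 53, 5, 2, 9], [93.8, 53.4]), ([64, 59, 6, 8, 13], [66.5, 63.2])]
side [([222, 0, 8, 5, 15], [224.9, 1.4]), ([231, 1, 10, 4, 15], [236.2, 2.4]), ([303, 0, 7, 3, 9], [306.0, 0.6]), ([320, 0, 7, 6, 12], [322.6, 2.5]), ([336, 0, 9, 13, 55], [339.7, 6.2]), ([397, 0, 115, 34, 1136], [453.1, 17.5]), ([261, 3, 10, 6, 21], [266.5, 5.3]), ([215, 7, 4, 7, 12], [215.8, 10.2]), ([216, 36, 3, 5, 10], [216.6, 38.1]), ([221, 37, 9, 4, 11], [225.4, 38.2]), ([231, 39, 6, 5, 10], [232.7, 41.2]), ([238, 38, 3, 6, 8], [238.8, 40.5])]
```

View pics/l1.png

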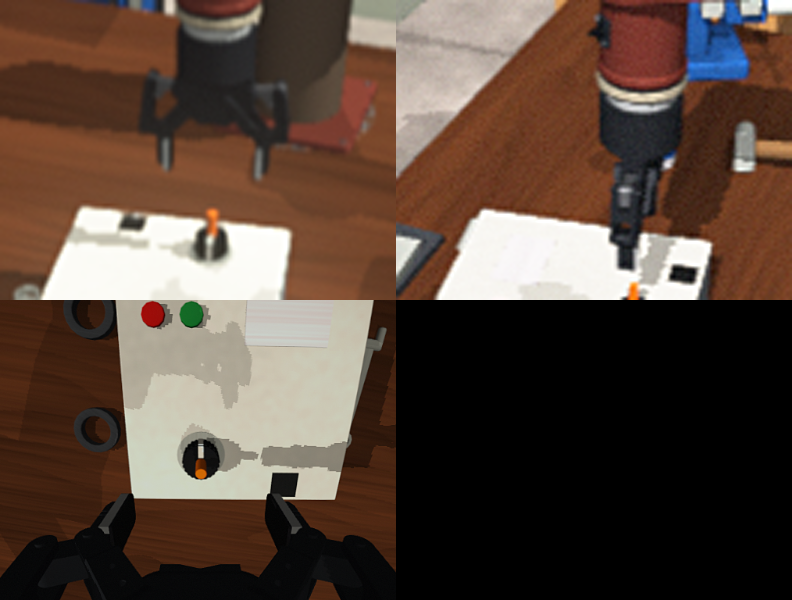

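Top left shows the door shut and the orange bolt standing over the collar. The wrist view shows the bolt tip at full-res (257,224), with the mark pointing to the hinge. I'll locate the axis from the bolt tip and the collar blob.

```bash
python3 - <<'E'
from h import *
c=calibration("wrist");print(c["mtx"][0],ray("wrist",(256,192),c))
for z in(.159,.161,.163):print(z,plane("wrist",(257,224),z,c).round(4))
w=snapshot("wrist");g=w.max(2);m=((g<60)*255).astype(np.uint8);m[:,:200]=0;m[:,310:]=0;m[:160]=0;m[245:]=0
k,l,st,ce=cv2.connectedComponentsWithStats(m);print([(st[i].tolist(),ce[i].round(1)) for i in range(1,k) if st[i][4]>50])
for p in((258,201),(258,191)):print(plane("wrist",p,.133,c).round(4))
# stripe
h=cv2.inRange(w,(170,170,170),(255,255,255));h[:183]=0;h[206:]=0;h[:,:246]=0;h[:,270:]=0
print(cv2.connectedComponentsWithStats(h)[2:])
p0=plane("wrist",(257,224),.161,c)
E
```

```text
[290.77745968   0.         255.80660856] (array([0.5916435 , 0.0406445 , 0.34223437]), array([-0.29517318, -0.05139767, -0.95409069]))
0.159 [0.5124 0.0263 0.159 ]
0.161 [0.5133 0.0264 0.161 ]
0.163 [0.5141 0.0266 0.163 ]
[([253, 177, 24, 51, 748], array([264.9, 201.1])), ([229, 178, 25, 50, 681], array([239.6, 201.1]))]
[0.5201 0.0267 0.133 ]
[0.5279 0.028  0.133 ]
(array([[     0,      0,    512,    384, 196532],
       [   249,    184,      6,      1,      6],
       [   250,    186,      5,     15,     70]], dtype=int32), array([[255.50136365, 191.49961329],
       [251.5       , 184.        ],
       [252.01428571, 193.22857143]]))
```

>>> arm_command(moves="-0.04 0.14 0.9 0 0 0 1;0 0 0.9 0 0 0 1;0 0 0.9 0 0 0 1;0 0 0.9 0 0 0 1;0 0 0.9 0 0 0 1;0 0 0 0 0 0 -1;0 0 0 0 0 0 -1;0 0 0 0 0 0 -1;0 0 0 0 0 0 -1;0 0 0 0 0 0 -1")

```text
t: 5.93
tcp_pos: [0.5135, 0.0291, 0.112]
eef_rot: [-179.4, -0.1, 9.5]
ft_force: [-6.7, 22.0, 11.9]
opening: 0.034
finger_force: 58.7
```

```bash
cat > bolt.py <<'E'
from h import *
import sys
s=get_state();c=calibration("wrist");w=snapshot("wrist");
if len(sys.argv)>1: cv2.imwrite(f"pics/{sys.argv[1]}.png",w[:,:,::-1])
h=cv2.cvtColor(w,cv2.COLOR_RGB2HSV);m=cv2.inRange(h,(6,170,100),(18,255,255))
m[:,:226]=0;m[:,286:]=0
k,l,st,ce=cv2.connectedComponentsWithStats(m)
print(round(s["t"],2),np.round(s["tcp_pos"],4),np.round(s["eef_rot"],1),"q",np.round(s["joints"],0),"F",np.round(s["ft_force"],1),"M",np.round(s["torque"],2),round(s["opening"],4),round(s["finger_force"],1))
print([(st[i].tolist(),ce[i].round(1).tolist()) for i in range(1,k) if st[i][4]>15])
# rows where the bolt tip would be for joint heights, for axis at TCP
R=cv2.Rodrigues(np.array(c["rvec"]))[0]
ax=np.array([.5137,.0268])
P=np.array([[ax[0],ax[1],.109+.042+b] for b in(.0115,.008,.001,-.005,-.011)])
print(cv2.projectPoints(P,np.array(c["rvec"]),np.array(c["tvec"]),np.array(c["mtx"]),np.array(c["distortion"]))[0].reshape(-1,2).round(1).tolist())
E
python3 bolt.py b0
```

```text
5.93 [0.5135 0.0291 0.112 ] [-1.794e+02 -1.000e-01  9.500e+00] q [ -6.   4. 110.   1.  65.  74.] F [-6.7 22.  11.9] M [ 3.86  1.21 -0.03] 0.034 58.7
[([242, 300, 24, 19, 314], [253.4, 309.6])]
[[262.1, 314.8], [262.0, 308.8], [261.8, 297.7], [261.7, 289.0], [261.6, 281.1]]
```

View pics/b0.png

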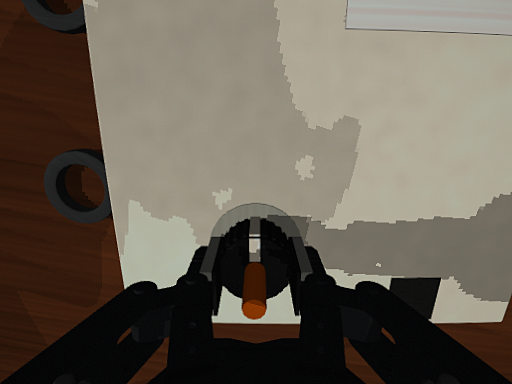

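The wrist view shows the collar between the pads and the bolt tip at (254,310). The offset loads the collar sideways and downward, so I'll relax the commanded pose first.

>>> arm_command(moves="-0.03 -0.12 -0.15 0 0 0 -1;0 0 0 0 0 0 -1;0 0 0 0 0 0 -1")

```text
t: 6.23
tcp_pos: [0.5134, 0.0294, 0.1127]
eef_rot: [-179.7, -0.2, 9.5]
ft_force: [5.3, 12.6, -9.8]
opening: 0.034
finger_force: 64.0
```

```bash
python3 bolt.py
```

```text
6.23 [0.5134 0.0294 0.1127] [-179.7   -0.2    9.5] q [ -6.   4. 110.   0.  65.  75.] F [ 5.3 12.6 -9.8] M [ 2.12 -0.77  0.07] 0.034 64.0
[([243, 298, 24, 19, 310], [254.6, 307.3])]
[[263.3, 313.1], [263.2, 307.1], [262.8, 296.2], [262.6, 287.6], [262.3, 279.8]]
```

>>> arm_command(moves="0.03 -0.07 0.06 0 0 -0.5 -1;0 0 0 0 0 -1 -1;0 0 0 0 0 -1 -1;0 0 0 0 0 -1 -1;0 0 0 0 0 -1 -1;0 0 0 0 0 -1 -1;0 0 0 0 0 -0.5 -1;0 0 0 0 0 0 -1")

```text
t: 6.95
tcp_pos: [0.5136, 0.0291, 0.1125]
eef_rot: [-180.0, -0.2, 45.7]
ft_force: [-0.1, 6.2, -0.7]
opening: 0.0339
finger_force: 64.9
```

```bash
python3 bolt.py
```

```text
6.95 [0.5136 0.0291 0.1125] [-180.    -0.2   45.7] q [ -6.   4. 110.   0.  65.  39.] F [-0.1  6.2 -0.7] M [1.11 0.13 0.07] 0.0339 64.9
[([245, 262, 13, 40, 423], [251.3, 281.0]), ([244, 300, 24, 20, 345], [255.9, 309.7])]
[[260.5, 317.0], [260.4, 311.0], [260.1, 299.8], [259.9, 291.2], [259.8, 283.2]]
```

>>> arm_command(moves="0 0 0 0 0 -1 -1;0 0 0 0 0 -1 -1;0 0 0 0 0 -1 -1;0 0 0 0 0 0 -1")

```text
t: 7.33
tcp_pos: [0.5137, 0.029, 0.1125]
eef_rot: [179.9, -0.2, 63.8]
ft_force: [0.6, 5.8, -0.5]
opening: 0.0341
finger_force: 64.8
```

```bash
python3 bolt.py
```

```text
7.33 [0.5137 0.029  0.1125] [179.9  -0.2  63.8] q [ -6.   4. 110.   0.  65.  20.] F [ 0.6  5.8 -0.5] M [0.94 0.15 0.13] 0.0341 64.8
[([244, 262, 25, 59, 973], [254.3, 292.7])]
[[258.1, 317.8], [258.0, 311.7], [257.9, 300.6], [257.8, 291.9], [257.7, 283.9]]
```

>>> arm_command(moves="0 0 0 0 0 -1 -1;0 0 0 0 0 -1 -1;0 0 0 0 0 -0.5 -1;0 0 0 0 0 0 -1")

```text
t: 7.72
tcp_pos: [0.5139, 0.0289, 0.1125]
eef_rot: [179.9, -0.1, 78.7]
ft_force: [1.5, 5.2, -1.9]
opening: 0.0342
finger_force: 64.7
```

```bash
python3 bolt.py
```

```text
7.72 [0.5139 0.0289 0.1125] [ 1.799e+02 -1.000e-01  7.870e+01] q [ -6.   4. 110.   0.  65.   6.] F [ 1.5  5.2 -1.9] M [0.84 0.03 0.17] 0.0342 64.7
[([245, 262, 24, 52, 923], [255.1, 288.6])]
[[256.0, 318.0], [256.0, 311.9], [255.9, 300.7], [255.9, 292.0], [255.8, 284.0]]
```

>>> arm_command(moves="0 0 0 0 0 0 -1;0 0 0 0 0 0 -1")

```text
t: 7.93
tcp_pos: [0.5139, 0.0289, 0.1125]
eef_rot: [179.9, -0.1, 78.5]
ft_force: [1.7, 4.3, -1.9]
opening: 0.0342
finger_force: 64.7
```

```bash
python3 bolt.py b1
```

```text
7.93 [0.5139 0.0289 0.1125] [ 1.799e+02 -1.000e-01  7.850e+01] q [ -6.   4. 110.   0.  65.   6.] F [ 1.7  4.3 -1.9] M [0.92 0.03 0.03] 0.0342 64.7
[([245, 262, 23, 41, 692], [255.2, 282.6])]
[[256.0, 317.9], [256.0, 311.9], [255.9, 300.7], [255.9, 292.0], [255.9, 284.0]]
```

View pics/b1.png

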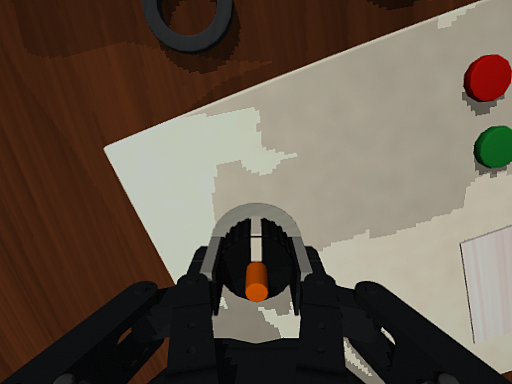

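The wrist view shows the bolt has dropped: its tip is now at (257,293), down from about 312. Now I'll turn forward 132° in the first grasp.

>>> arm_command(moves="0 -0.03 0 0 0 1 -1;0 0 0 0 0 1 -1;0 0 0 0 0 1 -1;0 0 0 0 0 1 -1;0 0 0 0 0 1 -1;0 0 0 0 0 1 -1;0 0 0 0 0 1 -1;0 0 0 0 0 1 -1;0 0 0 0 0 1 -1;0 0 0 0 0 1 -1")

```text
t: 8.82
tcp_pos: [0.5134, 0.0294, 0.1125]
eef_rot: [-179.9, -0.2, 18.2]
ft_force: [1.5, 6.8, -2.7]
opening: 0.0339
finger_force: 64.7
```

```bash
python3 bolt.py
```

```text
8.82 [0.5134 0.0294 0.1125] [-179.9   -0.2   18.2] q [ -6.   4. 110.   0.  65.  66.] F [ 1.5  6.8 -2.7] M [ 1.28 -0.25  0.08] 0.0339 64.7
[([245, 281, 22, 18, 302], [255.6, 289.5])]
[[263.4, 314.5], [263.2, 308.5], [262.8, 297.5], [262.5, 288.9], [262.3, 281.1]]
```

>>> arm_command(moves="0 0 0 0 0 1 -1;0 0 0 0 0 1 -1;0 0 0 0 0 1 -1;0 0 0 0 0 1 -1;0 0 0 0 0 1 -1;0 0 0 0 0 1 -1;0 0 0 0 0 1 -1;0 0 0 0 0 1 -1;0 0 0 0 0 1 -1;0 0 0 0 0 1 -1")

```text
t: 9.7
tcp_pos: [0.5137, 0.03, 0.1125]
eef_rot: [-179.7, -0.0, -41.8]
ft_force: [2.6, 9.9, -3.3]
opening: 0.0343
finger_force: 64.7
```

>>> arm_command(moves="0 0 0 0 0 1 -1;0 0 0 0 0 1 -1;0 0 0 0 0 0 -1;0 0 0 0 0 0 -1")

```text
t: 10.03
tcp_pos: [0.5138, 0.0301, 0.1125]
eef_rot: [-179.7, 0.0, -53.5]
ft_force: [3.3, 10.0, -4.6]
opening: 0.0338
finger_force: 64.6
```

```bash
python3 bolt.py
```

```text
10.03 [0.5138 0.0301 0.1125] [-179.7    0.   -53.5] q [ -6.   4. 110.   0.  65. 138.] F [ 3.3 10.  -4.6] M [ 1.53 -0.58 -0.03] 0.0338 64.6
[([245, 278, 21, 19, 309], [255.1, 286.8])]
[[262.2, 306.6], [262.1, 300.7], [261.8, 289.9], [261.6, 281.6], [261.5, 273.9]]
```

>>> arm_command(moves="0 0 0 0 0 0 1;0 0 0 0 0 0 1;0 0 0 0 0 0 1;0 0 0 0 0 0 1;0 0 0 0 0 -1 1;0 0 0 0 0 -1 1;0 0 0 0 0 -1 1;0 0 0 0 0 -1 1;0 0 0 0 0 -1 1;0 0 0 0 0 -1 1")

```text
t: 10.92
tcp_pos: [0.5125, 0.0276, 0.1115]
eef_rot: [180.0, -0.0, -17.2]
ft_force: [0.6, 0.1, 0.5]
opening: 0.0854
finger_force: 0.0
```

>>> arm_command(moves="0 0 0 0 0 -1 1;0 0 0 0 0 -1 1;0 0 0 0 0 -1 1;0 0 0 0 0 -1 1;0 0 0 0 0 -1 1;0 0 0 0 0 -1 1;0 0 0 0 0 -1 1;0 0 0 0 0 -1 1;0 0 0 0 0 -1 1;0 0 0 0 0 -1 1")

```text
t: 11.75
tcp_pos: [0.5125, 0.0276, 0.1115]
eef_rot: [180.0, -0.0, 42.8]
ft_force: [0.5, -0.3, -0.7]
opening: 0.0854
finger_force: 0.0
```

>>> arm_command(moves="0 0 0 0 0 -1 1;0 0 0 0 0 -1 1;0 0 0 0 0 -1 1;0 0 0 0 0 -1 1;0 0 0 0 0 -1 1;0 0 0 0 0 -1 1;0 0 0 0 0 -1 1;0 0 0 0 0 -1 1;0 0 0 0 0 -1 1;0 0 0 0 0 -1 1")

```text
t: 12.58
tcp_pos: [0.5125, 0.0276, 0.1115]
eef_rot: [180.0, 0.0, 102.8]
ft_force: [0.9, 0.8, 0.2]
opening: 0.0853
finger_force: 0.0
```

>>> arm_command(moves="0 0 0 0 0 -1 1;0 0 0 0 0 -1 1;0 0 0 0 0 -1 1;0 0 0 0 0 -1 1;0 0 0 0 0 -1 1;0 0 0 0 0 -1 1;0 0 0 0 0 -1 1;0 0 0 0 0 -1 1;0 0 0 0 0 -1 1;0 0 0 0 0 -1 1")

```text
t: 13.42
tcp_pos: [0.5126, 0.0276, 0.1115]
eef_rot: [-180.0, 0.0, 162.8]
ft_force: [0.5, 0.1, 0.5]
opening: 0.0855
finger_force: 0.0
```

>>> arm_command(moves="0 0 0 0 0 -1 1;0 0 0 0 0 -1 1;0 0 0 0 0 0 1;0 0 0 0 0 0 1")

```text
t: 13.75
tcp_pos: [0.5125, 0.0277, 0.1114]
eef_rot: [-180.0, 0.0, 174.3]
ft_force: [0.5, 0.2, -0.7]
opening: 0.0855
finger_force: 0.0
```

```bash
python3 bolt.py b2
```

```text
13.75 [0.5125 0.0277 0.1114] [-180.     0.   174.3] q [ -6.   4. 110.  -0.  65. -90.] F [ 0.5  0.2 -0.7] M [-0.06  0.    0.06] 0.0855 0.0
[([226, 66, 49, 15, 314], [247.0, 73.6]), ([272, 84, 14, 5, 32], [278.8, 86.2]), ([258, 86, 10, 4, 18], [262.6, 87.9]), ([250, 267, 22, 35, 537], [259.9, 285.1])]
[[252.0, 316.4], [252.1, 310.3], [252.3, 299.0], [252.5, 290.2], [252.7, 282.2]]
```

View pics/b2.png

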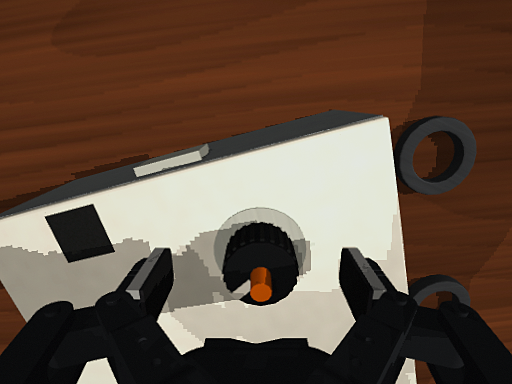

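The door is shut, the collar is centred between the open fingers at (260,265), and the bolt tip is at (261,291). I'll regrasp and turn the remaining 228°.

>>> arm_command(moves="-0.05 0.1 -0.02 0 0 0 1;0 0 0 0 0 0 -1;0 0 0 0 0 0 -1;0 0 0 0 0 0 -1;0 0 0 0 0 0 -1;0 0 0 0 0 0 -1;0 0 0 0 0 0 -1")

```text
t: 14.38
tcp_pos: [0.5134, 0.0297, 0.1115]
eef_rot: [-180.0, -0.0, 174.5]
ft_force: [-0.7, -0.9, 1.6]
opening: 0.0346
finger_force: 59.5
```

```bash
python3 bolt.py
```

```text
14.38 [0.5134 0.0297 0.1115] [-180.    -0.   174.5] q [ -5.   5. 110.  -0.  65. -90.] F [-0.7 -0.9  1.6] M [-0.06  0.1   0.04] 0.0346 59.5
[([258, 16, 25, 5, 32], [269.8, 17.6]), ([226, 34, 60, 11, 295], [252.0, 38.7]), ([226, 52, 60, 43, 1836], [257.8, 73.6]), ([245, 105, 41, 8, 119], [266.5, 107.8]), ([245, 266, 22, 34, 540], [254.9, 283.7])]
[[246.6, 314.4], [246.9, 308.3], [247.4, 297.2], [247.7, 288.5], [248.1, 280.5]]
```

>>> arm_command(moves="0 0 0 0 0 1 -1;0 0 0 0 0 1 -1;0 0 0 0 0 1 -1;0 0 0 0 0 1 -1;0 0 0 0 0 1 -1;0 0 0 0 0 1 -1;0 0 0 0 0 1 -1;0 0 0 0 0 1 -1;0 0 0 0 0 1 -1;0 0 0 0 0 1 -1")

```text
t: 15.27
tcp_pos: [0.5138, 0.0302, 0.1116]
eef_rot: [179.9, -0.0, 114.2]
ft_force: [1.1, 1.4, 0.7]
opening: 0.0341
finger_force: 59.7
```

>>> arm_command(moves="0 0 0 0 0 1 -1;0 0 0 0 0 1 -1;0 0 0 0 0 1 -1;0 0 0 0 0 1 -1;0 0 0 0 0 1 -1;0 0 0 0 0 1 -1;0 0 0 0 0 1 -1;0 0 0 0 0 1 -1;0 0 0 0 0 1 -1;0 0 0 0 0 1 -1")

```text
t: 16.1
tcp_pos: [0.5144, 0.0302, 0.1116]
eef_rot: [179.9, -0.1, 54.2]
ft_force: [3.5, 1.7, -2.3]
opening: 0.0343
finger_force: 59.8
```

>>> arm_command(moves="0 0 0 0 0 1 -1;0 0 0 0 0 1 -1;0 0 0 0 0 1 -1;0 0 0 0 0 1 -1;0 0 0 0 0 1 -1;0 0 0 0 0 1 -1;0 0 0 0 0 1 -1;0 0 0 0 0 1 -1;0 0 0 0 0 1 -1;0 0 0 0 0 1 -1")

```text
t: 16.93
tcp_pos: [0.5148, 0.0296, 0.1117]
eef_rot: [180.0, -0.2, -5.8]
ft_force: [4.3, -1.2, -3.0]
opening: 0.0338
finger_force: 59.9
```

>>> arm_command(moves="0 0 0 0 0 1 -1;0 0 0 0 0 1 -1;0 0 0 0 0 1 -1;0 0 0 0 0 1 -1;0 0 0 0 0 1 -1;0 0 0 0 0 1 -1;0 0 0 0 0 1 -1;0 0 0 0 0 1 -1;0 0 0 0 0 0 -1;0 0 0 0 0 0 -1")

```text
t: 17.77
tcp_pos: [0.5144, 0.0291, 0.1116]
eef_rot: [-179.9, -0.1, -53.3]
ft_force: [4.6, -3.6, -2.8]
opening: 0.0341
finger_force: 60.0
```

```bash
python3 bolt.py b3
```

```text
17.77 [0.5144 0.0291 0.1116] [-1.799e+02 -1.000e-01 -5.330e+01] q [ -6.   5. 110.  -0.  65. 138.] F [ 4.6 -3.6 -2.8] M [-0.62 -0.7  -0.07] 0.0341 60.0
[([246, 272, 20, 18, 281], [255.8, 280.1])]
[[262.9, 310.3], [262.7, 304.3], [262.3, 293.3], [262.0, 284.8], [261.8, 277.0]]
```

View pics/b3.png

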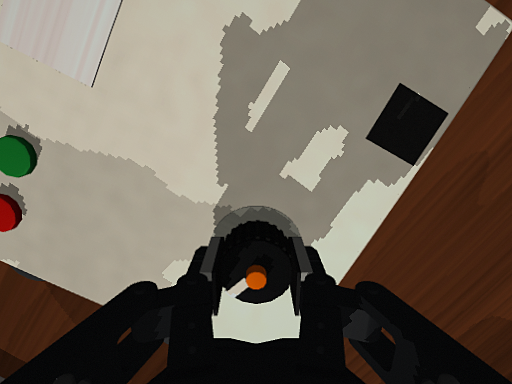

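The wrist view shows the collar gripped and the bolt tip at (256,278). That is about 16 px, or roughly 12 mm, below its dropped position. The mark has not slipped in the hand, so I'll hand in.

```bash
python3 -c "
from bench import *
print(close_job())"
```

```text
the job is handed in; nothing more can be done
None
```

I handed the job in at about 18 s with the door shut on its catch and the gripper still holding the collar; no verdict came back. I turned the collar back about 69° until the bolt visibly dropped, then forward a commanded 360°. The camera shows the bolt about 12 mm lower than where it dropped, and the arm kept clear of the other things on the bench.

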